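# Turn the bead scoop round in its slanted cup

## Task

Two bead scoops stand in two slanted steel cups on the chowki; one of them was put away head first, so that only its plain wooden handle sticks out. Pull that scoop out, turn it end for end and put it back into the same cup handle first, all the way down, so that its steel head sticks out like that of its neighbour, then let go of it. Leave the other scoop as it stands.

Things in the scene. Friction and masses are not known exactly. Their poses are not given: they have to be found in the camera images.
- scoop: Scoop standing head first, 240 mm, 70 g, balanced at its middle = origin, on its centre line. x: from butt (-120) to head end (+120). Wooden handle, 16 mm square, x -120 to +40; 10 mm neck to +60; open steel tray head +60 to +120, 30 mm wide (y), 16 deep; z: its open side, up. It leans about 17 deg above level on the cup's lower lip, sticking out to the robot's left; only bare handle shows.
- scoop_butt (a point): Centre of the butt end of that scoop's handle (x = -120 mm), the end that must go to the bottom of the cup.
- cup: That scoop's round steel cup, fixed on a foot: 48 mm bore, 3 mm wall, 80 mm deep. Origin: centre of its inner floor, 50 mm above the table. z: the cup's axis, out of the mouth, 35 deg above level, facing the robot's left, +y (+-13 deg); y level; x outward and down, lower lip at x = 24, z = 80 mm. A scoop let go in it sinks to about 20 deg flatter than the axis, onto that lip.
- spare: The other scoop, same shape, size and axes, standing the right way round (steel head out) in a second such cup about 0.2 m nearer to the robot or farther off. To be left alone.
Not all that is in view belongs to the job. Leave any purple look-alike of the scoop alone.

How it is judged:
On the way:
1. the scoop is pulled right out of its cup (z of scoop in the frame of cup above 0.205 m), for 0.1 s.
At the end, for the whole second after the job is handed in: The scoop stands in the cup it came from, handle first and head out: the butt of its handle is inside the cup within 20 mm of the cup's floor (and within 32 mm of the floor's centre), its middle is more than 90 mm out along the cup's axis, and it is let go of and at rest (distance between scoop_butt and cup below 0.032 m and z of scoop_butt in the frame of cup below 0.02 m and z of scoop in the frame of cup above 0.09 m and linear speed of scoop below 0.03 m/s and angular speed of scoop below 0.3 rad/s); the robot touches nothing.
It fails at once if the other scoop is moved by more than 25 mm (distance of spare from where it was at the start of the episode above 0.025 m).
It also fails if it takes over 43 s, if anything falls off the work surface, if the arm or the gripper's body presses on something with over 40 N, if the wrist force passes 120 N, or if a joint passes its speed limit or range.

## Robot

A 7-joint arm with a two-finger parallel gripper is mounted at the origin on the work surface. World frame = base frame: x ahead of the robot, y to its left, z up, the work surface at z = 0. Lengths are in m, angles in rad, forces in N, time in s.
With the tool pointing down it reaches from about 0.4 to 0.85 m from the base axis. Payload 4.5 kg.
Tool frame: the origin (TCP) lies between the finger pads; the fingertips stand 8 mm ahead of it and the grasp point (between the pads) lies 11 mm behind it; z points along the fingers, y is the direction in which the jaws open and shut (so a half turn about z gives the same grasp; the last joint's range is limited). The gripper opens to 88 mm and grips with 3 to 60 N. Pads are 18 mm wide; open, the fingers measure 123 mm over their backs; the gripper's body (75 mm by 187 mm) begins 45 mm behind the grasp point.
Start: joints at [1.2, 0.689, -0.195, 1.565, 0.157, 0.902, -0.215], TCP at [0.246, -0.574, 0.247] pointing down, gripper open.
Joint ranges: [-3.01, 3.01], [-0.46, 2.08], [-1.47, 1.51], [0.13, 2.56], [-1, 4.14], [0.04, 2.09], [-2.66, 2.66]. Speed limits (rad/s): [2.57, 2.57, 3.14, 3.14, 3.14, 3.14, 3.14].

## Interface

Orientations are given as a unit quaternion [w, x, y, z].
In Python, from cell import robot, cams gives the robot as it stands.
- The arm moves only by the tool move_arm, never from a script. Its argument "targets" is a list of rows, each a list of 4 numbers: the shift along the tool's x, y, z in cm, then the turn about the tool's z in rad. In form: [[dx, dy, dz, twist], ...]. A call has 1 to 20 rows; each row shifts and turns the pose as measured when the row begins, along the tool's axes as they then stand; what a row does not reach is not made up. A row lasts 1/12 s, in which the tool goes at most 41.7 mm and 7.16 degrees, less where a joint would pass 70% of its speed; a pose out of reach is approached as far as the arm can. A call is refused whole if a number of a shift passes 4.17 or a number of a turn 0.125, either way. A call with a gripper value outside its range is refused whole. "claw" is the opening, from -1 (shut) to 1 (fully open), set as the call begins (left out, the last holds). The fingers move at their own pace and stop on an object; "force" is the grip in N (left out, the last holds). Time passes only in rows, so rows that do not move let the fingers close. It gives the time, the measured TCP pose, the force and the opening at its end, in the units of the state.
- robot.read_state(): the state, without advancing time (a new reading comes with each control period).
- cams.snapshot(name): name is "side" or "top" or "wrist"; returns (picture, depth): 420x560x3 uint8, blue, green, red; 420x560 float32, m along the optical axis (not along the pixel's ray), 0 where there is no reading.
- cams.calibration(name): a dict with "fx", "fy", "cx", "cy" (pixels), "distortion" ([k1, k2, p1, p2, k3] as OpenCV has them; the pictures are not rectified), "cam_to_world" (4x4, takes a point from camera to world coordinates). Camera axes: x right, y down, z forward; pixel columns grow to the right and rows downward; lengths in m; the calibration is good to about 2 mm. A picture is of the moment at which its call begins: read the wrist's pose just before it. calibration takes no time and is no camera call; for the wrist camera it gives the pose at the moment of the call.
- robot.finish_job(): hands the job in, once; it reports no verdict.
The state is a dict: "time": time; "joint_positions": joint angles; "joint_velocities": joint speeds; "effort": joint torques, N m; "ee_pos": TCP position; "orientation": TCP orientation; "ft_force": force on the tool from outside, world axes, zero at the start; "ft_torque": the same for the moment, N m; "opening": finger opening in m.
Only numpy, scipy, OpenCV 4.12 (cv2) and the standard library are available. Lean on these libraries where they do the work, as an engineer would, in place of code of your own. Each camera call takes 0.05 s, during which the arm holds its last target.

## Working session

There is one attempt and no reset: what is moved stays moved. The work goes in short steps, Python scripts to look and compute and a tool call to move; the robot and the scene stay as the last step left them, time stands still between calls to the robot, and variables do not carry over. Pictures are saved under pics/ and viewed, and the job is handed in when it is done.

Besides the shell and the picture viewer there is one more tool, called after "Emit:" by a JSON object that holds its "op" and its "data", one argument or row to a line. move_arm: Moves the arm, as the interface text tells. Its arguments: {"type":"object","properties":{"targets":{"type":"array"},"claw":{"type":"number"},"force":{"type":"number"}},"required":["targets"]}

```bash
ls; mkdir -p pics; python3 - <<'E'
from cell import robot, cams
import cv2, numpy as np
s=robot.read_state(); print(s)
for n in ["side","top","wrist"]:
    c=cams.calibration(n); print(n,c)
    p,d=cams.snapshot(n); cv2.imwrite(f"pics/{n}0.png",p); np.save(f"{n}0.npy",d)
E
```

```text
pics
{'time': 0.0, 'joint_positions': array([ 1.19981568,  0.69000453, -0.19453578,  1.56637031,  0.15729046,
        0.90249923, -0.21506815]), 'joint_velocities': array([ 0.0011555 ,  0.00100786, -0.00096449, -0.00123818, -0.00143071,
        0.00106922,  0.00184437]), 'effort': array([-2.11090046e-04, -5.27561009e+01, -1.26720574e+00, -1.53425789e+01,
       -5.26550633e-02,  6.58483710e-03,  2.14143765e-04]), 'ee_pos': array([ 0.24585229, -0.57392148,  0.24589076]), 'orientation': array([-9.11932873e-04,  9.79575350e-01,  2.01075213e-01, -2.45941802e-04]), 'ft_force': array([-0.4642054 , -0.1218504 ,  0.44292058]), 'ft_torque': array([0.04596609, 0.01523729, 0.00926446]), 'opening': 0.08803472886091052}
side {'fx': 476.44954543586306, 'fy': 476.44954543586306, 'cx': 283.22038981517824, 'cy': 215.03701361145144, 'distortion': array([-0.15914092,  0.        ,  0.        ,  0.        ,  0.        ]), 'cam_to_world': array([[-0.91927225, -0.21198788,  0.33166197,  0.17445124],
       [-0.39290524,  0.44334195, -0.80565091,  0.62280648],
       [ 0.02374856, -0.87092425, -0.49084311, 
[... 282 characters left out ...]
': array([[-0.00347235, -0.98876756,  0.14942107,  0.30485531],
       [-0.99990306,  0.00141823, -0.01385154, -0.04691865],
       [ 0.01348404, -0.14945468, -0.98867663,  1.1191184 ],
       [ 0.        ,  0.        ,  0.        ,  1.        ]])}
wrist {'fx': 326.9966404685695, 'fy': 326.9966404685695, 'cx': 281.5668106693024, 'cy': 206.1326846110789, 'distortion': array([-0.0559918,  0.       ,  0.       ,  0.       ,  0.       ]), 'cam_to_world': array([[ 0.39427444, -0.88672838, -0.24137202,  0.30792725],
       [-0.91899182, -0.38080452, -0.10218585, -0.54742349],
       [-0.00130446,  0.26210818, -0.96503762,  0.3851372 ],
       [ 0.        ,  0.        ,  0.        ,  1.        ]])}
```

View pics/side0.png

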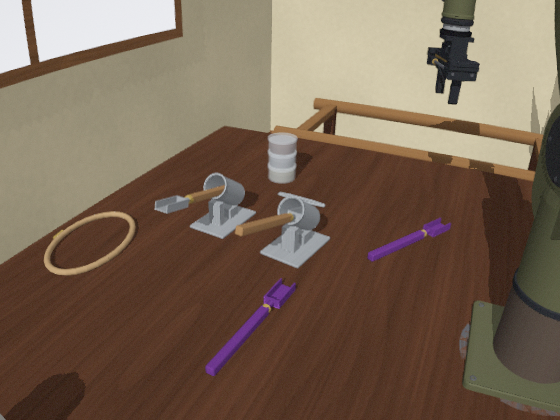

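View pics/top0.png

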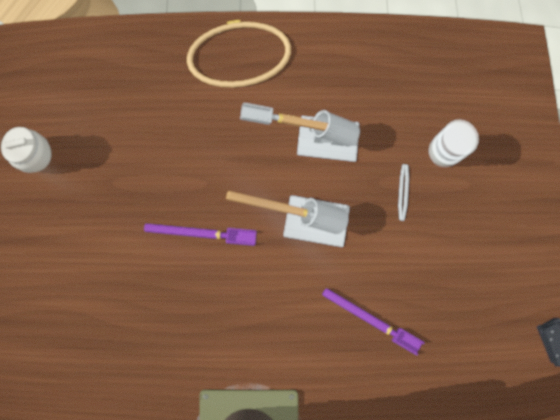

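Candidates: the wooden handle in the near cup (top 229,195 to 305,213; side 240,232 to 290,217), which is the target with bare handle only. The spare in the far cup has its steel head out (top 257,113; side 172,204). The purple look-alikes are at top (200,233) and (375,320). I'll check with a close crop and measure.

```bash
cat > h.py <<'E'
import numpy as np, cv2
from scipy.spatial.transform import Rotation as R
def pts(c,d,uv):
    uv=np.asarray(uv,float).reshape(-1,1,2)
    K=np.array([[c['fx'],0,c['cx']],[0,c['fy'],c['cy']],[0,0,1]])
    n=cv2.undistortPoints(uv,K,c['distortion']).reshape(-1,2)
    ij=uv.reshape(-1,2).round().astype(int)
    z=d[ij[:,1],ij[:,0]]
    P=np.c_[n*z[:,None],z]
    M=c['cam_to_world']; return P[z>0]@M[:3,:3].T+M[:3,3]
def proj(c,P):
    M=np.linalg.inv(c['cam_to_world']); Q=np.asarray(P)@M[:3,:3].T+M[:3,3]
    K=np.array([[c['fx'],0,c['cx']],[0,c['fy'],c['cy']],[0,0,1]])
    return cv2.projectPoints(Q,np.zeros(3),np.zeros(3),K,c['distortion'])[0].reshape(-1,2)
def tool(s):
    q=s['orientation']; return R.from_quat([q[1],q[2],q[3],q[0]]).as_matrix()
E
python3 - <<'E'
from cell import cams
from h import *
for n,(x0,y0,x1,y1) in dict(top=(215,160,365,255),side=(225,180,345,270)).items():
    p=cv2.imread(f'pics/{n}0.png'); d=np.load(f'{n}0.npy'); c=cams.calibration(n)
    cv2.imwrite(f'pics/{n}crop.png',cv2.resize(p[y0:y1,x0:x1],None,fx=5,fy=5,interpolation=cv2.INTER_CUBIC))
    hsv=cv2.cvtColor(p,cv2.COLOR_BGR2HSV)
    m=((hsv[...,0]>8)&(hsv[...,0]<22)&(hsv[...,1]>110)&(hsv[...,2]>120))
    mm=np.zeros_like(m);mm[y0:y1,x0:x1]=m[y0:y1,x0:x1]
    v,u=np.nonzero(mm); P=pts(c,d,np.c_[u,v])
    P=P[(P[:,2]>0.04)]
    ce=np.median(P,0); 
    for k in range(3):
        ce=P.mean(0);U=np.linalg.svd(P-ce)[2][0]; U*=np.sign(U[1]); t=(P-ce)@U; r=np.linalg.norm(P-ce-np.outer(t,U),axis=1); P=P[r<0.015]
    t=(P-ce)@U
    print(n,len(P),'c',ce,'u',U,'ends',ce+U*t.min(),ce+U*t.max(),'el',np.degrees(np.arcsin(U[2])),'az',np.degrees(np.arctan2(U[1],U[0])))
E
```

```text
top 144 c [ 0.48600256 -0.01284566  0.12022003] u [0.10197265 0.96384182 0.24619205] ends [ 0.47498631 -0.11697081  0.09362357] [0.49108316 0.03517603 0.13248611] el 14.252291092047432 az 83.96068098609418
side 351 c [ 0.48115474 -0.01886326  0.11524399] u [0.18098063 0.94927109 0.25715835] ends [ 0.46282636 -0.11499843  0.08920089] [0.49200475 0.0380467  0.13066095] el 14.90151505215523 az 79.20597019530398
```

```bash
python3 -c "
import cv2,numpy as np
a=cv2.imread('pics/topcrop.png');b=cv2.imread('pics/sidecrop.png');b=cv2.resize(b,(750,562));cv2.imwrite('pics/sidecrop2.png',b);print(a.shape)"
```

```text
(475, 750, 3)
```

View pics/topcrop.png

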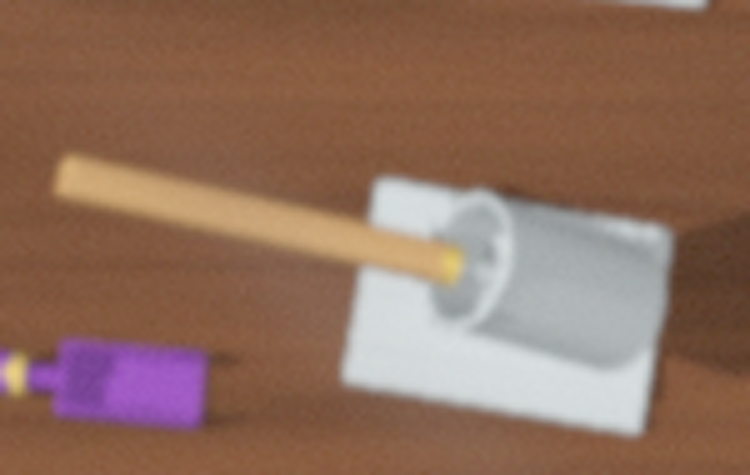

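View pics/sidecrop2.png

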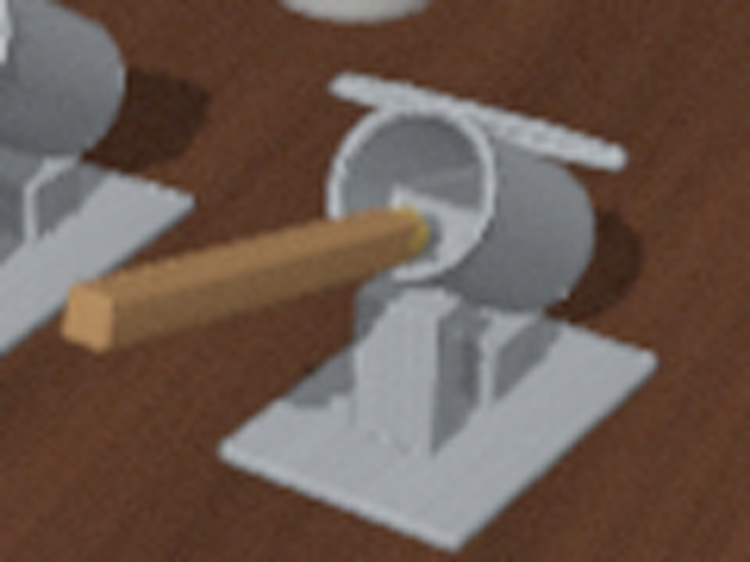

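```bash
cat > fit.py <<'E'
from cell import cams
from h import *
from scipy.optimize import minimize,least_squares
# scoop handle box fit by silhouette
C={n:cams.calibration(n) for n in('top','side')}
I={n:cv2.imread(f'pics/{n}0.png') for n in C}; D={n:np.load(f'{n}0.npy') for n in C}
box=dict(top=(215,160,365,255),side=(225,180,345,270))
M={}
for n,(x0,y0,x1,y1) in box.items():
    hsv=cv2.cvtColor(I[n],cv2.COLOR_BGR2HSV)
    m=((hsv[...,0]>8)&(hsv[...,0]<22)&(hsv[...,1]>95)&(hsv[...,2]>105))
    k=np.zeros(m.shape,np.uint8);k[y0:y1,x0:x1]=m[y0:y1,x0:x1]
    nl,lab,st,_=cv2.connectedComponentsWithStats(k); b=1+np.argmax(st[1:,4]); M[n]=(lab==b); print(n,st[b])
def frame(az,el):
    u=np.array([np.cos(az)*np.cos(el),np.sin(az)*np.cos(el),np.sin(el)])
    l=np.cross([0,0,1],u);l/=np.linalg.norm(l);return u,l,np.cross(u,l)
def corners(p):
    u,l,w=frame(p[3],p[4]); b=p[:3]
    return np.array([b-u*s+l*i+w*j for s in(0,.155) for i in(-.008,.008) for j in(-.008,.008)])
def cost(p):
    e=0
    for n in C:
        q=proj(C[n],corners(p)); h=cv2.convexHull(q.astype(np.float32))
        im=np.zeros(M[n].shape,np.uint8); cv2.fillConvexPoly(im,np.round(h*16).astype(np.int32),255,cv2.LINE_AA,4)
        e+=np.abs(im/255.-M[n]).sum()/M[n].sum()
    return e
p=np.array([.491,.036,.128,1.43,.28])
for k in range(4):
    r=minimize(cost,p,method='Nelder-Mead',options=dict(initial_simplex=np.vstack([p]+[p+d for d in np.diag([.006,.006,.006,.05,.05])]),xatol=1e-5,fatol=1e-5,maxiter=800)); p=r.x
u,_,w=frame(p[3],p[4])
print('cost',r.fun,'butt',p[:3],'az,el',np.degrees(p[3:]),'u',u,'mid',p[:3]-.12*u,'head',p[:3]-.24*u)
# cup
P=[]
for n,(x0,y0,x1,y1) in box.items():
    s=cv2.cvtColor(I[n],cv2.COLOR_BGR2HSV)[...,1]<60
    v,uu=np.nonzero(s[y0:y1,x0:x1]); q=pts(C[n],D[n],np.c_[uu+x0,v+y0]); P.append(q[(q[:,2]>.075)&(q[:,1]<.02)&(abs(q[:,0]-.48)<.07)])
Pa=np.vstack(P)
def res(c,Pp=Pa):
    u,l,w=frame(c[2],np.radians(35)); o=np.array([c[0],c[1],.05])
    d=Pp-o; z=d@u; rr=np.hypot(d@l,d@w)
    dd=np.minimum(abs(rr-.027),abs(rr-.024)); dd=np.maximum(dd,np.maximum(z-.08,-.005-z)); return dd
def f(c): return np.minimum(res(c),.01)
best=min((least_squares(f,[x,y,a],loss='soft_l1',f_scale=.002) for x in(.46,.475,.49) for y in(-.13,-.115,-.1) for a in(1.35,1.5,1.65)),key=lambda r:r.cost)
c=best.x;u,l,w=frame(c[2],np.radians(35)); o=np.array([c[0],c[1],.05])
print('cup',o,np.degrees(c[2]),'n',[len(q) for q in P],'med',np.median(res(c)),[np.median(res(c,q)) for q in P],'mouth',o+.08*u,'lowlip',o+.08*u-.024*w)
# overlay
for n in C:
    im=cv2.resize(I[n],None,fx=4,fy=4,interpolation=cv2.INTER_CUBIC)
    for Q,col in ((corners(p),(0,0,255)),):
        for a,b in [(0,1),(1,3),(3,2),(2,0),(4,5),(5,7),(7,6),(6,4),(0,4),(1,5),(2,6),(3,7)]:
            q=proj(C[n],Q[[a,b]])*4+1.5; cv2.line(im,*[tuple(map(int,k)) for k in q],col,1)
    t=np.linspace(0,2*np.pi,60)
    for z,r in((.08,.024),(.08,.027),(0,.027)):
        q=proj(C[n],np.array([o+z*u+r*(np.cos(a)*l+np.sin(a)*w) for a in t]))*4+1.5
        cv2.polylines(im,[q.astype(np.int32)],True,(0,255,0),1)
    x0,y0,x1,y1=np.array(box[n])*4; cv2.imwrite(f'pics/{n}fit.png',im[y0:y1,x0:x1])
E
python3 fit.py; python3 - <<'E'
import cv2,numpy as np
a=cv2.imread('pics/topfit.png');b=cv2.imread('pics/sidefit.png');H=max(a.shape[0],b.shape[0])
f=lambda i:cv2.copyMakeBorder(i,0,H-i.shape[0],0,0,0)
o=np.hstack([f(a),f(b)]);print(o.shape);s=800/o.shape[1];cv2.imwrite('pics/fit.png',cv2.resize(o,None,fx=s,fy=s))
E
```

```text
top [  215   160   150    95 10369]
side [234 214  59  23 600]
cost 1.2251844065108604 butt [0.49089126 0.03717986 0.12877303] az,el [81.9412888  17.74321529] u [0.13351929 0.94302657 0.30475152] mid [ 0.47486894 -0.07598333  0.09220285] head [ 0.45884663 -0.18914652  0.05563266]
cup [ 0.45252188 -0.18689158  0.05      ] 79.466297155015 n [924, 535] med 0.0011803146346573527 [np.float64(0.0011994378879386473), np.float64(0.0011543318627684762)] mouth [ 0.46450207 -0.12246379  0.09588611] lowlip [ 0.46701865 -0.10892995  0.07622647]
(380, 1080, 3)
```

View pics/fit.png

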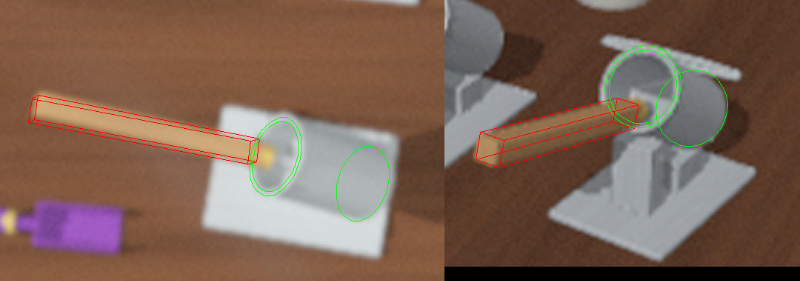

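Emit:
{"op": "move_arm", "data": {
  "targets": [
    [0, 0, 0, -0.114],
    [0, 0, 0, -0.114],
    [0, 0, 0, -0.114],
    [0, 0, 0, -0.114],
    [0, 0, 0, -0.114],
    [0, 0, 0, -0.114],
    [0, 0, 0, -0.114],
    [0, 0, 0, -0.114],
    [0, 0, 0, -0.114],
    [0, 0, 0, 0]
  ],
  "claw": 1,
  "force": 30
}}

```text
time: 0.98
ee_pos: [0.2441, -0.572, 0.2425]
orientation: [-0.005, 0.738, 0.675, 0.0]
ft_force: [-0.2, -0.4, -0.8]
opening: 0.0881
```

```bash
cat > go.py <<'E'
import sys
from cell import robot
from h import *
s=robot.read_state();T=tool(s)
def rep():
    print('t',round(s['time'],2),'pos',s['ee_pos'].round(4),'xaz',np.degrees(np.arctan2(T[1,0],T[0,0])).round(2),'tilt',np.degrees(np.arccos(-T[2,2])).round(2),'q',s['joint_positions'].round(2),'F',s['ft_force'].round(1),'open',round(s['opening'],4))
rep()
if len(sys.argv)>3:
    d=np.array(list(map(float,sys.argv[1:4])))-s['ee_pos']; print('tool cm',(T.T@d*100).round(2))
if len(sys.argv)>4:
    az=float(sys.argv[4]); print('twist', -np.radians((az-np.degrees(np.arctan2(T[1,0],T[0,0]))+180)%360-180) if 0 else round(-np.radians((az-np.degrees(np.arctan2(T[1,0],T[0,0]))+180)%360-180),3))
E
python3 go.py 0.4815 -0.029 0.2 81.9
```

```text
t 0.98 pos [ 0.2441 -0.572   0.2425] xaz 84.88 tilt 0.54 q [ 1.36  0.73 -0.5   1.56  0.4   0.97  0.65] F [-0.2 -0.4 -0.8] open 0.0881
tool cm [56.17 18.83  4.52]
twist 0.052
```

Emit:
{"op": "move_arm", "data": {
  "targets": [
    [3.7, 1.2, 0, 0.026],
    [3.7, 1.2, 0, 0.026],
    [3.7, 1.2, 0, 0],
    [3.7, 1.2, 0, 0],
    [3.7, 1.2, 0, 0],
    [3.7, 1.2, 0, 0],
    [3.7, 1.2, 0, 0],
    [3.7, 1.2, 0, 0],
    [3.7, 1.2, 0, 0],
    [3.7, 1.2, 0, 0],
    [3.7, 1.2, 0, 0],
    [3.7, 1.2, 0, 0],
    [3.7, 1.2, 0, 0],
    [3.7, 1.2, 0, 0],
    [0, 0, 0, 0],
    [0, 0, 0, 0]
  ]
}}

```text
time: 2.32
ee_pos: [0.506, -0.0701, 0.2407]
orientation: [-0.004, 0.779, 0.627, 0.002]
ft_force: [-0.2, -0.7, 0.6]
opening: 0.0878
```

```bash
python3 go.py 0.4815 -0.029 0.15 81.9
```

```text
t 2.32 pos [ 0.506  -0.0701  0.2407] xaz 77.72 tilt 0.49 q [ 0.32  0.57 -0.42  1.9   0.32  0.73 -0.5 ] F [-0.2 -0.7  0.6] open 0.0878
tool cm [ 3.43 -3.24  9.11]
twist -0.073
```

Emit:
{"op": "move_arm", "data": {
  "targets": [
    [1.7, -1.6, 2.0, -0.035],
    [1.7, -1.6, 2.0, -0.035],
    [0, 0, 0, 0]
  ]
}}

```text
time: 2.57
ee_pos: [0.4829, -0.0299, 0.2008]
orientation: [-0.002, 0.759, 0.652, 0.004]
ft_force: [-1.3, -0.3, -0.7]
opening: 0.0881
```

```bash
python3 go.py 0.4815 -0.029 0.0965 81.9; python3 - <<'E'
from cell import robot, cams
from h import *
c=cams.calibration('wrist'); s=robot.read_state()
p,d=cams.snapshot('wrist'); 
u=np.array([.1335,.943,.3048]);b=np.array([.4909,.0372,.1288])
for k in (0,.03,.06,.09,.12,.15):
    q=proj(c,[b-k*u])[0]; print(k,q.round()); cv2.circle(p,tuple(q.round().astype(int)),2,(0,0,255),-1)
q=proj(c,[s['ee_pos']])[0];cv2.circle(p,tuple(q.round().astype(int)),3,(255,0,0),1)
cv2.imwrite('pics/w1.png',p)
E
```

```text
t 2.57 pos [ 0.4829 -0.0299  0.2008] xaz 81.32 tilt 0.54 q [ 0.22  0.6  -0.39  2.03  0.39  0.58 -0.59] F [-1.3 -0.3 -0.7] open 0.0881
tool cm [-0.03 -0.18 10.43]
twist -0.01
0 [277. 119.]
0.03 [278. 162.]
0.06 [279. 200.]
0.09 [279. 233.]
0.12 [280. 262.]
0.15 [280. 288.]
```

View pics/w1.png

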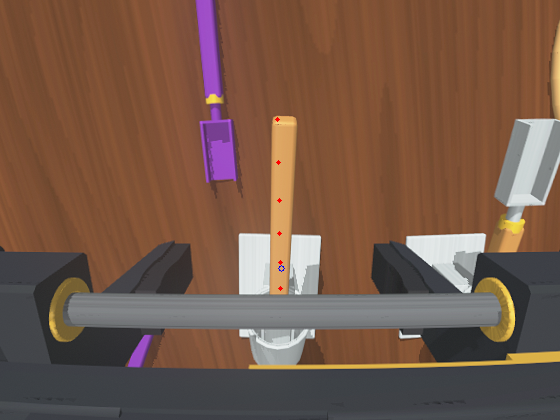

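The wrist view shows the bare handle (281–285, 120–290) between the fingers. The purple scoop is at left (215,150) and the spare's head at right (525,160). The handle azimuth is about 79.5°, so I'll correct slightly and descend.

Emit:
{"op": "move_arm", "data": {
  "targets": [
    [0, 0.1, 2.6, 0.03],
    [0, 0, 2.6, 0],
    [0, 0, 2.6, 0],
    [0, 0, 1.6, 0],
    [0, 0, 1.0, 0],
    [0, 0, 0, 0]
  ]
}}

```text
time: 3.12
ee_pos: [0.4928, -0.0425, 0.0977]
orientation: [0.006, 0.778, 0.628, 0.007]
ft_force: [-0.1, 0.4, -0.3]
opening: 0.0881
```

```bash
python3 go.py 0.4845 -0.029 0.0965 79.5
```

```text
t 3.12 pos [ 0.4928 -0.0425  0.0977] xaz 77.85 tilt 1.08 q [ 0.12  0.78 -0.2   2.09  0.51  0.3  -0.73] F [-0.1  0.4 -0.3] open 0.0881
tool cm [ 1.15 -1.1   0.11]
twist -0.029
```

Emit:
{"op": "move_arm", "data": {
  "targets": [
    [1.1, -1.0, 0.1, -0.029],
    [0, 0, 0, 0]
  ]
}}

```text
time: 3.28
ee_pos: [0.4867, -0.0332, 0.0971]
orientation: [0.008, 0.771, 0.637, 0.007]
ft_force: [-0.7, 0.7, -0.5]
opening: 0.0882
```

```bash
python3 go.py 0.4845 -0.029 0.0965 79.5
```

```text
t 3.28 pos [ 0.4867 -0.0332  0.0971] xaz 79.07 tilt 1.19 q [ 0.09  0.78 -0.19  2.11  0.52  0.28 -0.74] F [-0.7  0.7 -0.5] open 0.0882
tool cm [ 0.37 -0.3   0.06]
twist -0.008
```

Emit:
{"op": "move_arm", "data": {
  "targets": [
    [0.3, -0.2, 0, 0],
    [0, 0, 0, 0],
    [0, 0, 0, 0],
    [0, 0, 0, 0],
    [0, 0, 0, 0],
    [0, 0, 0, 0],
    [0, 0, 0, 0],
    [0, 0, 0, 0]
  ],
  "claw": -1,
  "force": 30
}}

```text
time: 3.95
ee_pos: [0.4895, -0.0351, 0.1009]
orientation: [0.012, 0.775, 0.632, 0.009]
ft_force: [-0.3, -0.1, 0.5]
opening: 0.0369
```

```bash
python3 go.py 0.52 0.17 0.16 79.5
```

```text
t 3.95 pos [ 0.4895 -0.0351  0.1009] xaz 78.41 tilt 1.71 q [ 0.09  0.77 -0.18  2.11  0.52  0.28 -0.75] F [-0.3 -0.1  0.5] open 0.0369
tool cm [20.7  -0.96 -5.94]
twist -0.019
```

Emit:
{"op": "move_arm", "data": {
  "targets": [
    [0, -0.2, 0.2, 0],
    [0, 0, 0, 0],
    [0, 0, 0, 0],
    [0, 0, 0, 0],
    [0, 0, 0, 0]
  ]
}}

```text
time: 4.37
ee_pos: [0.4859, -0.0345, 0.0983]
orientation: [0.011, 0.775, 0.632, 0.008]
ft_force: [0.4, -0.0, 1.0]
opening: 0.0155
```

```bash
python3 go.py 0.52 0.17 0.16 79.5
```

```text
t 4.37 pos [ 0.4859 -0.0345  0.0983] xaz 78.42 tilt 1.54 q [ 0.08  0.77 -0.18  2.12  0.52  0.27 -0.75] F [ 0.4 -0.   1. ] open 0.0155
tool cm [20.71 -0.6  -6.21]
twist -0.019
```

Emit:
{"op": "move_arm", "data": {
  "targets": [
    [1.5, 0, -0.5, 0],
    [2, 0, -0.65, 0],
    [2, 0, -0.65, 0],
    [2, 0, -0.65, 0],
    [2, 0, -0.65, 0],
    [2, 0, -0.65, 0]
  ]
}}

```text
time: 4.87
ee_pos: [0.5079, 0.0735, 0.1348]
orientation: [0.012, 0.779, 0.627, 0.003]
ft_force: [0.6, 0.4, -0.7]
opening: 0.0154
```

```bash
python3 go.py 0.52 0.17 0.16 79.5
```

```text
t 4.87 pos [0.5079 0.0735 0.1348] xaz 77.7 tilt 1.47 q [-0.11  0.72 -0.22  2.02  0.41  0.43 -0.87] F [ 0.6  0.4 -0.7] open 0.0154
tool cm [ 9.66 -0.82 -2.64]
twist -0.031
```

Emit:
{"op": "move_arm", "data": {
  "targets": [
    [2.5, -0.2, -0.8, 0],
    [2.5, -0.2, -0.8, 0],
    [2.5, -0.2, -0.8, 0],
    [2.5, -0.2, -0.8, 0],
    [0, 0, 0, 0]
  ]
}}

```text
time: 5.28
ee_pos: [0.5231, 0.184, 0.1682]
orientation: [0.011, 0.777, 0.629, 0.007]
ft_force: [0.1, 1.1, -0.5]
opening: 0.0153
```

```bash
python3 go.py 0.52 0.22 0.16 ; python3 - <<'E'
from cell import robot, cams
from h import *
for n in('side','top'):
    p,d=cams.snapshot(n); cv2.imwrite(f'pics/{n}1.png',p); np.save(f'{n}1.npy',d)
E
```

```text
t 5.28 pos [0.5231 0.184  0.1682] xaz 77.94 tilt 1.55 q [-0.28  0.71 -0.25  1.87  0.33  0.58 -0.96] F [ 0.1  1.1 -0.5] open 0.0153
tool cm [ 3.45 -1.08  0.78]
```

View pics/side1.png

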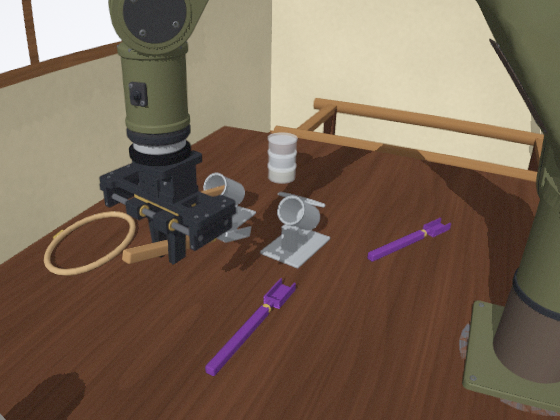

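View pics/top1.png

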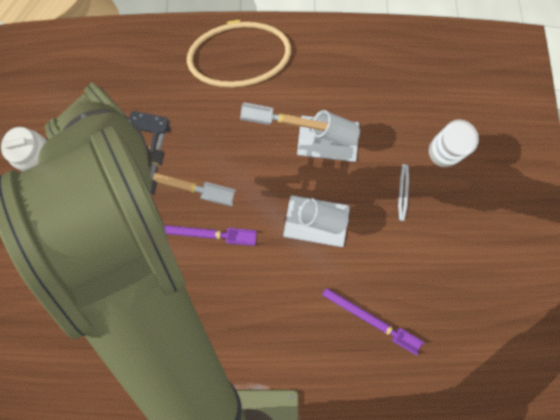

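Emit:
{"op": "move_arm", "data": {
  "targets": [
    [-1, 0.6, -0.5, -0.12],
    [-1, 0.6, -0.5, -0.12],
    [-1, 0.6, -0.5, -0.12],
    [-1, 0.6, 0, -0.12],
    [0, 0, 0, -0.12],
    [0, 0, 0, -0.12],
    [0, 0, 0, -0.12],
    [0, 0, 0, -0.12],
    [0, 0, 0, -0.12],
    [0, 0, 0, -0.12],
    [0, 0, 0, -0.12],
    [0, 0, 0, -0.12],
    [0, 0, 0, -0.12]
  ]
}}

```text
time: 6.47
ee_pos: [0.538, 0.1027, 0.1734]
orientation: [0.002, 0.09, 0.996, -0.023]
ft_force: [-1.0, 0.6, -1.2]
opening: 0.0155
```

```bash
python3 go.py 0.54 0.13 0.17 258
```

```text
t 6.47 pos [0.538  0.1027 0.1734] xaz 169.73 tilt 2.64 q [ 0.11  0.78 -0.71  1.85  0.74  0.82  0.39] F [-1.   0.6 -1.2] open 0.0155
tool cm [0.29 2.74 0.21]
twist -1.541
```

Emit:
{"op": "move_arm", "data": {
  "targets": [
    [0, 0.9, 0, -0.118],
    [0, 0.9, 0, -0.118],
    [0, 0.9, 0, -0.118],
    [0, 0, 0, -0.118],
    [0, 0, 0, -0.118],
    [0, 0, 0, -0.118],
    [0, 0, 0, -0.118],
    [0, 0, 0, -0.118],
    [0, 0, 0, -0.118],
    [0, 0, 0, -0.118],
    [0, 0, 0, -0.118],
    [0, 0, 0, -0.118],
    [0, 0, 0, -0.118],
    [0, 0, 0, 0]
  ]
}}

```text
time: 7.63
ee_pos: [0.5316, 0.0909, 0.1571]
orientation: [-0.037, -0.647, 0.762, -0.023]
ft_force: [0.1, -0.4, -0.7]
opening: 0.0155
```

```bash
python3 go.py 0.54 0.13 0.1 258;  python3 - <<'E'
from cell import robot, cams
from h import *
for n in('side','top'):
    p,d=cams.snapshot(n); cv2.imwrite(f'pics/{n}2.png',p); np.save(f'{n}2.npy',d)
E
```

```text
t 7.63 pos [0.5316 0.0909 0.1571] xaz -99.31 tilt 4.99 q [ 0.27  0.94 -1.05  1.85  0.99  1.08  1.75] F [ 0.1 -0.4 -0.7] open 0.0155
tool cm [-4.47 -0.26  5.34]
twist 0.047
```

View pics/side2.png

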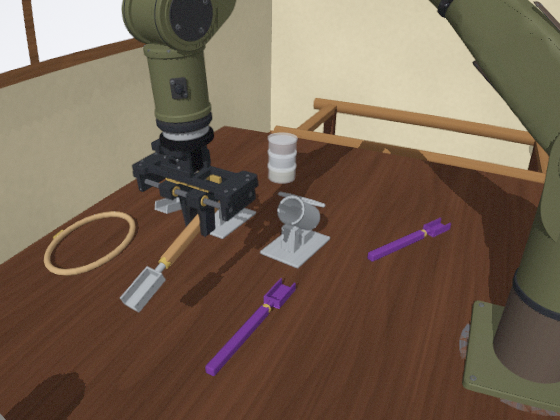

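View pics/top2.png

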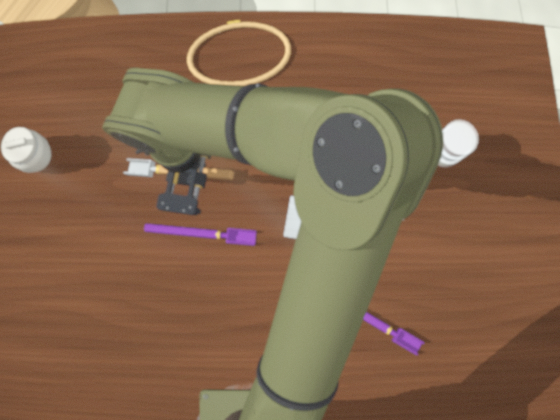

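```bash
python3 - <<'E'
from cell import robot
from h import *
print(tool(robot.read_state()).round(3))
E
```

```text
[[-0.168 -0.986 -0.026]
 [-0.982  0.169 -0.083]
 [ 0.086  0.012 -0.996]]
```

Emit:
{"op": "move_arm", "data": {
  "targets": [
    [-1.5, 0, 1.8, 0.02],
    [-1.5, 0, 1.8, 0.02],
    [-1.0, 0, 1.8, 0],
    [0, 0, 1.8, 0],
    [0, 0, 1.8, 0],
    [0, 0, 0, 0]
  ],
  "force": 15
}}

```text
time: 8.23
ee_pos: [0.5386, 0.1199, 0.0608]
orientation: [-0.036, -0.618, 0.785, -0.027]
ft_force: [-0.3, -0.5, -1.0]
opening: 0.0157
```

```bash
python3 go.py 0.54 0.13 0.016 258;  python3 - <<'E'
from cell import robot, cams
from h import *
print(tool(robot.read_state()).round(3))
E
```

```text
t 8.23 pos [0.5386 0.1199 0.0608] xaz -103.54 tilt 5.15 q [ 0.16  1.07 -0.93  1.85  1.15  0.97  1.54] F [-0.3 -0.5 -1. ] open 0.0157
tool cm [-1.42  0.09  4.37]
twist -0.027
[[-0.233 -0.972 -0.023]
 [-0.968  0.234 -0.087]
 [ 0.09   0.002 -0.996]]
```

Emit:
{"op": "move_arm", "data": {
  "targets": [
    [-0.3, 0, 1.3, 0],
    [-0.3, 0, 1.3, 0],
    [-0.3, 0, 1.2, 0],
    [0, 0, 0.5, 0]
  ]
}}

```text
time: 8.57
ee_pos: [0.5415, 0.1246, 0.0162]
orientation: [-0.034, -0.616, 0.787, -0.028]
ft_force: [0.6, -1.0, 0.3]
opening: 0.0159
```

```bash
python3 go.py 0.54 0.13 0.016 258;  python3 - <<'E'
from cell import robot, cams
from h import *
for n in('side',):
    p,d=cams.snapshot(n); cv2.imwrite(f'pics/{n}3.png',p); np.save(f'{n}3.npy',d)
E
```

```text
t 8.57 pos [0.5415 0.1246 0.0162] xaz -103.93 tilt 5.11 q [ 0.13  1.14 -0.89  1.85  1.23  0.93  1.47] F [ 0.6 -1.   0.3] open 0.0159
tool cm [-0.49  0.28 -0.02]
twist -0.034
```

View pics/side3.png

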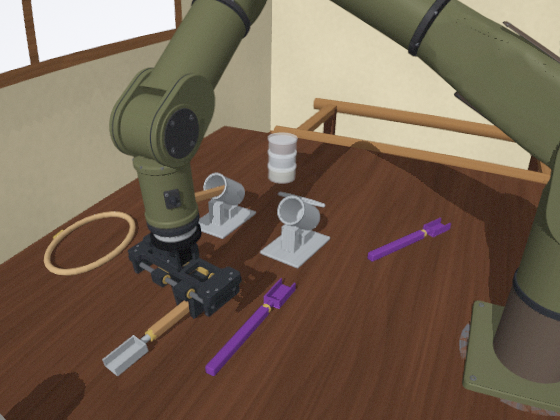

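Scoop nearly flat on the table, head at (125,355), butt toward the cup. Release.

Emit:
{"op": "move_arm", "data": {
  "targets": [
    [0, 0, 0, 0],
    [0, 0, 0, 0],
    [0, 0, 0, 0],
    [0, 0, 0, 0],
    [0, 0, -2, 0],
    [0, 0, -3, 0],
    [0, 0, -3, 0],
    [0, 0, -3, 0],
    [0, 0, -3, 0]
  ],
  "claw": 0.3
}}

```text
time: 9.37
ee_pos: [0.5415, 0.1348, 0.1566]
orientation: [-0.039, -0.615, 0.787, -0.027]
ft_force: [0.7, 0.9, 0.5]
opening: 0.0573
```

Emit:
{"op": "move_arm", "data": {
  "targets": [
    [0, 0, 0, 0.124],
    [0, 0, 0, 0.124],
    [0, 0, 0, 0.124],
    [0, 0, 0, 0.124],
    [0, 0, 0, 0.124],
    [0, 0, 0, 0.124],
    [0, 0, 0, 0.124],
    [0, 0, 0, 0.124],
    [0, 0, 0, 0.124],
    [0, 0, 0, 0.124],
    [0, 0, 0, 0.124],
    [0, 0, 0, 0.124],
    [0, 0, 0, 0.124],
    [0, 0, 0, 0.124],
    [0, 0, 0, 0.124],
    [0, 0, 0, 0.124],
    [0, 0, 0, 0.124],
    [0, 0, 0, 0.124],
    [0, 0, 0, 0.124],
    [0, 0, 0, 0.124]
  ]
}}

```text
time: 11.03
ee_pos: [0.5439, 0.143, 0.1773]
orientation: [0.02, 0.554, 0.832, -0.031]
ft_force: [-0.3, 0.4, -0.2]
opening: 0.0571
```

```bash
python3 go.py 0.54 0.13 0.2 78;  python3 - <<'E'
from cell import robot, cams
from h import *
print(tool(robot.read_state()).round(3))
for n in('side','wrist'):
    p,d=cams.snapshot(n); cv2.imwrite(f'pics/{n}4.png',p); np.save(f'{n}4.npy',d)
E
```

```text
t 11.03 pos [0.5439 0.143  0.1773] xaz 112.72 tilt 4.24 q [-0.12  0.74 -0.44  1.8   0.52  0.76 -0.47] F [-0.3  0.4 -0.2] open 0.0571
tool cm [-1.2  -0.93 -2.17]
twist 0.606
[[-0.385  0.923 -0.002]
 [ 0.92   0.384 -0.074]
 [-0.067 -0.031 -0.997]]
```

View pics/side4.png

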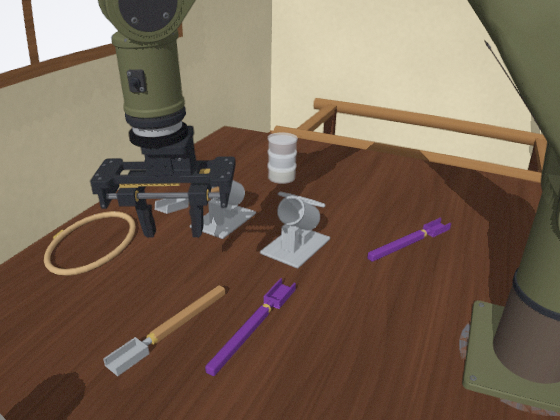

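View pics/wrist4.png

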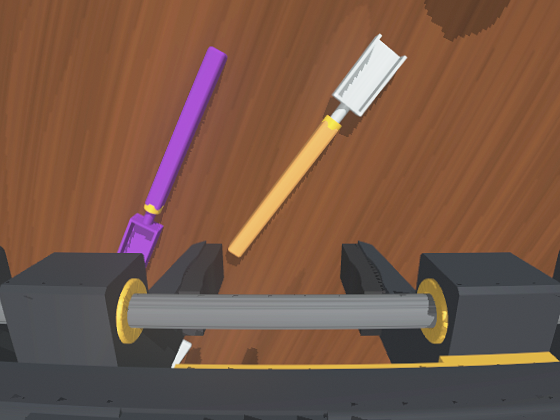

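```bash
python3 - <<'E'
from cell import robot, cams
from h import *
def ray(c,uv,z):
    K=np.array([[c['fx'],0,c['cx']],[0,c['fy'],c['cy']],[0,0,1]])
    n=cv2.undistortPoints(np.array(uv,float).reshape(-1,1,2),K,c['distortion']).reshape(-1,2)
    M=c['cam_to_world'];d=np.c_[n,np.ones(len(n))]@M[:3,:3].T
    return M[:3,3]+d*((z-M[2,3])/d[:,2])[:,None]
c=cams.calibration('wrist')
A=ray(c,[(235,252),(332,123),(380,36),(406,59)],0.014);print(A.round(4)); 
h=(A[2]+A[3])/2;print(h, np.linalg.norm(h-A[0]),np.degrees(np.arctan2(*(h-A[0])[1::-1])))
c=cams.calibration('side')
A=ray(c,[(222,291),(151,338),(107,355),(122,369)],0.014);print(A.round(4))
h=(A[2]+A[3])/2;print(h, np.linalg.norm(h-A[0]),np.degrees(np.arctan2(*(h-A[0])[1::-1])))
d=np.load('wrist4.npy');c=cams.calibration('wrist')
print(pts(c,d,[(290,180),(262,218),(320,140)]))
E
```

```text
[[0.5257 0.0523 0.014 ]
 [0.5605 0.2066 0.014 ]
 [0.5665 0.2861 0.014 ]
 [0.5948 0.2791 0.014 ]]
[0.58061759 0.28260845 0.014     ] 0.23672136170180447 76.59507554507245
[[0.5152 0.0636 0.014 ]
 [0.5569 0.2121 0.014 ]
 [0.5943 0.2715 0.014 ]
 [0.5567 0.2832 0.014 ]]
[0.57550547 0.27736027 0.014     ] 0.22212988913420176 74.24632730053507
[[0.54679768 0.14475213 0.01724373]
 [0.53694368 0.09970134 0.01837845]
 [0.55650661 0.1891995  0.01868947]]
```

Emit:
{"op": "move_arm", "data": {
  "targets": [
    [0, 0, 0, 0.12],
    [0, 0, 0, 0.12],
    [0, 0, 0, 0.12],
    [0, 0, 0, 0.12],
    [0, 0, 0, 0.12]
  ],
  "claw": 0.6
}}

```text
time: 11.55
ee_pos: [0.543, 0.1439, 0.1785]
orientation: [0.027, 0.774, 0.632, -0.024]
ft_force: [0.1, 0.5, 0.2]
opening: 0.0702
```

```bash
python3 go.py 0.573 0.252 0.08 76.6
```

```text
t 11.55 pos [0.543  0.1439 0.1785] xaz 78.48 tilt 4.14 q [-0.22  0.71 -0.27  1.8   0.37  0.71 -0.92] F [0.1 0.5 0.2] open 0.0702
tool cm [11.86  0.67  9.04]
twist 0.033
```

Emit:
{"op": "move_arm", "data": {
  "targets": [
    [2.4, 0.15, 1.8, 0.033],
    [2.4, 0.15, 1.8, 0],
    [2.4, 0.15, 1.8, 0],
    [2.4, 0.15, 1.8, 0],
    [2.2, 0, 1.6, 0],
    [0, 0, 0, 0]
  ]
}}

```text
time: 12.05
ee_pos: [0.5768, 0.2545, 0.0812]
orientation: [0.027, 0.78, 0.625, -0.022]
ft_force: [-0.3, 1.5, -0.4]
opening: 0.0702
```

```bash
python3 go.py 0.573 0.252 0.012 76.6;  python3 - <<'E'
from cell import robot, cams
from h import *
c=cams.calibration('wrist')
p,d=cams.snapshot('wrist'); 
for P in ([.5257,.0523,.016],[.5806,.2826,.016],[.573,.252,.016]):
    q=proj(c,[P])[0];print(q); cv2.circle(p,tuple(q.round().astype(int)),2,(0,0,255),-1)
cv2.imwrite('pics/w5.png',p)
E
```

```text
t 12.05 pos [0.5768 0.2545 0.0812] xaz 77.38 tilt 4.01 q [-0.4   0.93 -0.22  1.63  0.39  0.67 -1.07] F [-0.3  1.5 -0.4] open 0.0702
tool cm [ 0.15 -0.43  6.92]
twist 0.014
[273.32091343 436.28986545]
[275.64674206 174.99978815]
[274.74201206 221.87641255]
```

View pics/w5.png

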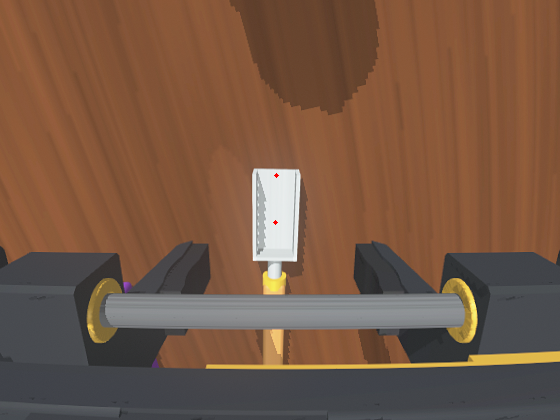

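Head tray at (276,170–262), well centred between the fingers. Descend.

Emit:
{"op": "move_arm", "data": {
  "targets": [
    [0.2, -0.3, 1.8, 0.014],
    [0.2, 0, 1.8, 0],
    [0.2, 0, 1.5, 0],
    [0, 0, 0.6, 0],
    [0, 0, 0, 0]
  ],
  "force": 5
}}

```text
time: 12.52
ee_pos: [0.5774, 0.2503, 0.0267]
orientation: [0.03, 0.783, 0.621, -0.021]
ft_force: [-1.0, 0.3, 0.6]
opening: 0.0704
```

```bash
python3 go.py 0.573 0.252 0.012 76.6
```

```text
t 12.52 pos [0.5774 0.2503 0.0267] xaz 76.81 tilt 4.18 q [-0.42  1.01 -0.18  1.65  0.41  0.57 -1.1 ] F [-1.   0.3  0.6] open 0.0704
tool cm [ 0.17 -0.49  1.45]
twist 0.004
```

Emit:
{"op": "move_arm", "data": {
  "targets": [
    [0.2, -0.4, 1.0, 0],
    [0, 0, 0.4, 0],
    [0, 0, 0, 0],
    [0, 0, 0, 0],
    [0, 0, 0, 0],
    [0, 0, 0, 0],
    [0, 0, 0, 0],
    [0, 0, 0, 0]
  ],
  "claw": -1,
  "force": 5
}}

```text
time: 13.18
ee_pos: [0.5756, 0.2511, 0.0147]
orientation: [0.03, 0.783, 0.621, -0.019]
ft_force: [0.1, -0.4, -0.9]
opening: 0.0298
```

```bash
python3 go.py 0.573 0.252 0.012 76.6
```

```text
t 13.18 pos [0.5756 0.2511 0.0147] xaz 76.77 tilt 4.14 q [-0.43  1.02 -0.17  1.65  0.42  0.54 -1.12] F [ 0.1 -0.4 -0.9] open 0.0298
tool cm [ 0.05 -0.28  0.27]
twist 0.003
```

Emit:
{"op": "move_arm", "data": {
  "targets": [
    [0, 0, -1.0, 0],
    [0, 0, -1.0, 0],
    [-0.1, 0, -1.0, 0],
    [-0.2, 0, -1.0, 0],
    [-0.3, 0, -1.0, 0],
    [-0.3, 0, -1.0, 0],
    [-0.4, 0, -1.0, 0],
    [-0.4, 0, -1.0, 0],
    [-0.5, 0, -1.0, 0],
    [0, 0, 0, 0]
  ],
  "force": 5
}}

```text
time: 14.02
ee_pos: [0.5704, 0.2347, 0.1183]
orientation: [0.031, 0.783, 0.621, -0.017]
ft_force: [1.1, -0.8, -0.1]
opening: 0.0301
```

```bash
python3 go.py;  python3 - <<'E'
from cell import robot, cams
from h import *
for n in('side','top'):
    p,d=cams.snapshot(n); cv2.imwrite(f'pics/{n}6.png',p); np.save(f'{n}6.npy',d)
E
```

```text
t 14.02 pos [0.5704 0.2347 0.1183] xaz 76.74 tilt 4.09 q [-0.38  0.86 -0.22  1.67  0.38  0.68 -1.06] F [ 1.1 -0.8 -0.1] open 0.0301
```

View pics/side6.png

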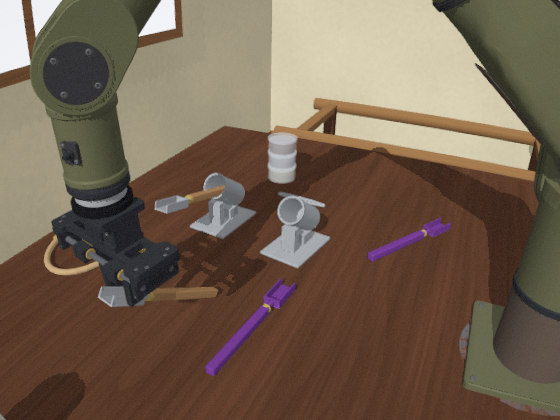

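View pics/top6.png

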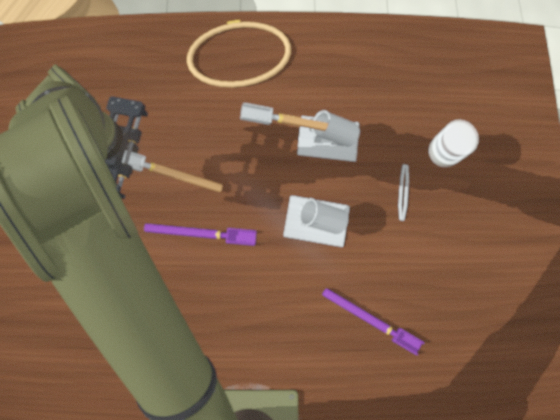

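```bash
cat > tri.py <<'E'
from cell import cams
from h import *
def tri(uvs):
    A=[];b=[]
    for n,uv in uvs.items():
        c=cams.calibration(n);K=np.array([[c['fx'],0,c['cx']],[0,c['fy'],c['cy']],[0,0,1]])
        x=cv2.undistortPoints(np.array([[uv]],float),K,c['distortion'])[0,0]
        M=c['cam_to_world'];d=M[:3,:3]@[x[0],x[1],1];d/=np.linalg.norm(d);Pj=np.eye(3)-np.outer(d,d);A.append(Pj);b.append(Pj@M[:3,3])
    return np.linalg.solve(sum(A),sum(b))
E
python3 - <<'E'
from tri import *
a=cv2.imread('pics/side6.png')[270:320,90:230];b=cv2.imread('pics/top6.png')[140:200,110:230]
cv2.imwrite('pics/c6.png',np.vstack([cv2.resize(a,(784,280),interpolation=2),cv2.resize(b,(600,300),interpolation=2) if 0 else cv2.copyMakeBorder(cv2.resize(b,(600,300),interpolation=2),0,0,0,184,0)]))
E
```

```text
(no output)
```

View pics/c6.png

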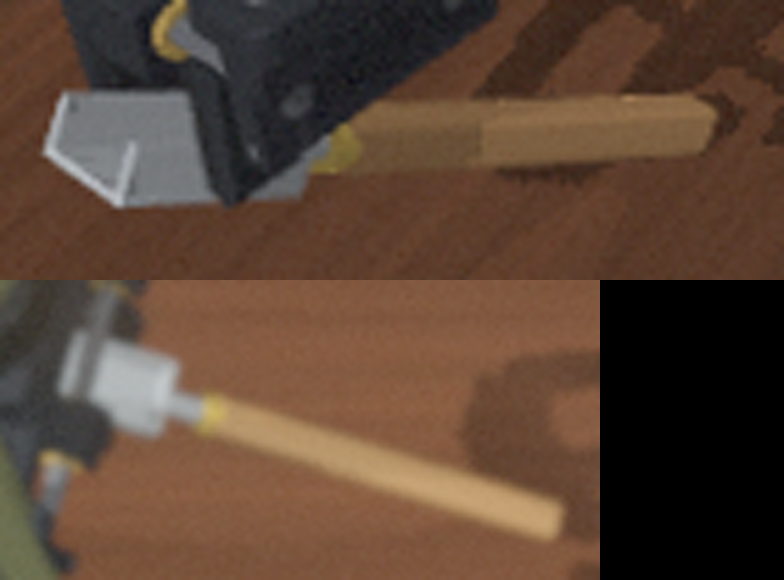

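Emit:
{"op": "move_arm", "data": {
  "targets": [
    [0, 0, 0, 0]
  ],
  "force": 45
}}

```text
time: 14.2
ee_pos: [0.5698, 0.2356, 0.1164]
orientation: [0.03, 0.783, 0.621, -0.018]
ft_force: [0.6, -0.3, -0.0]
opening: 0.0292
```

```bash
python3 - <<'E'
from tri import *
B=tri(dict(side=(217.5,292.3),top=(221,189)));N=tri(dict(side=(151.6,297),top=(152.4,166.6)))
d=N-B;print(B,N,np.linalg.norm(d),'el',np.degrees(np.arcsin(d[2]/np.linalg.norm(d))),'az',np.degrees(np.arctan2(d[1],d[0])))
E
python3 go.py
```

```text
[0.52962818 0.0581789  0.00268677] [0.56131611 0.19349949 0.08023666] 0.15915329415224924 el 29.160999140632338 az 76.82056008820058
t 14.2 pos [0.5698 0.2356 0.1164] xaz 76.82 tilt 4.06 q [-0.38  0.86 -0.22  1.68  0.38  0.68 -1.06] F [ 0.6 -0.3 -0. ] open 0.0292
```

Emit:
{"op": "move_arm", "data": {
  "targets": [
    [0, 0, -2.4, -0.024],
    [0, 0, -2.4, -0.023],
    [0, 0, -2.4, 0],
    [0, 0, -2.4, 0],
    [0, 0, -2.0, 0],
    [0, 0, 0, 0]
  ]
}}

```text
time: 14.7
ee_pos: [0.565, 0.244, 0.2295]
orientation: [0.028, 0.766, 0.641, -0.026]
ft_force: [0.5, 0.1, -0.6]
opening: 0.0293
```

```bash
python3 go.py .505 .0967 .2346 79.5
```

```text
t 14.7 pos [0.565  0.244  0.2295] xaz 79.83 tilt 4.34 q [-0.35  0.72 -0.3   1.58  0.32  0.94 -0.96] F [ 0.5  0.1 -0.6] open 0.0293
tool cm [-15.55  -3.31   0.63]
twist 0.006
```

Emit:
{"op": "move_arm", "data": {
  "targets": [
    [-2.2, -0.45, 0, 0],
    [-2.2, -0.45, 0, 0],
    [-2.2, -0.45, 0, 0],
    [-2.2, -0.45, 0, 0],
    [-2.2, -0.45, 0, 0],
    [-2.2, -0.45, 0, 0],
    [-2.2, -0.45, 0, 0],
    [0, 0, 0, 0]
  ]
}}

```text
time: 15.37
ee_pos: [0.4991, 0.0942, 0.23]
orientation: [0.023, 0.764, 0.644, -0.032]
ft_force: [-0.4, 0.1, -0.9]
opening: 0.0296
```

```bash
python3 go.py .505 .0967 .2346 79.5;  python3 - <<'E'
from cell import robot, cams
from h import *
for n in('side','top'):
    p,d=cams.snapshot(n); cv2.imwrite(f'pics/{n}7.png',p); np.save(f'{n}7.npy',d)
a=cv2.imread('pics/side7.png')[120:270,100:340];cv2.imwrite('pics/c7s.png',cv2.resize(a,None,fx=3.33,fy=3.33,interpolation=2))
a=cv2.imread('pics/top7.png')[130:260,160:360];cv2.imwrite('pics/c7t.png',cv2.resize(a,None,fx=4,fy=4,interpolation=2))
E
```

```text
t 15.37 pos [0.4991 0.0942 0.23  ] xaz 80.23 tilt 4.55 q [-0.13  0.59 -0.31  1.9   0.34  0.76 -0.82] F [-0.4  0.1 -0.9] open 0.0296
tool cm [ 0.31  0.54 -0.49]
twist 0.013
```

View pics/c7s.png

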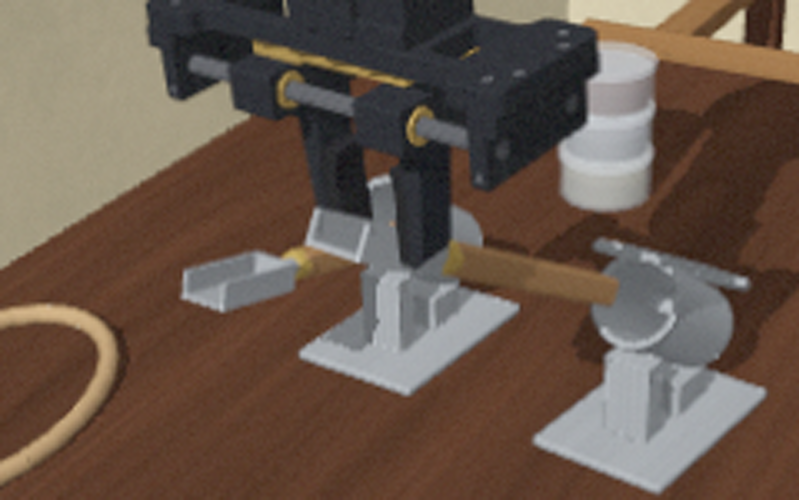

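View pics/c7t.png

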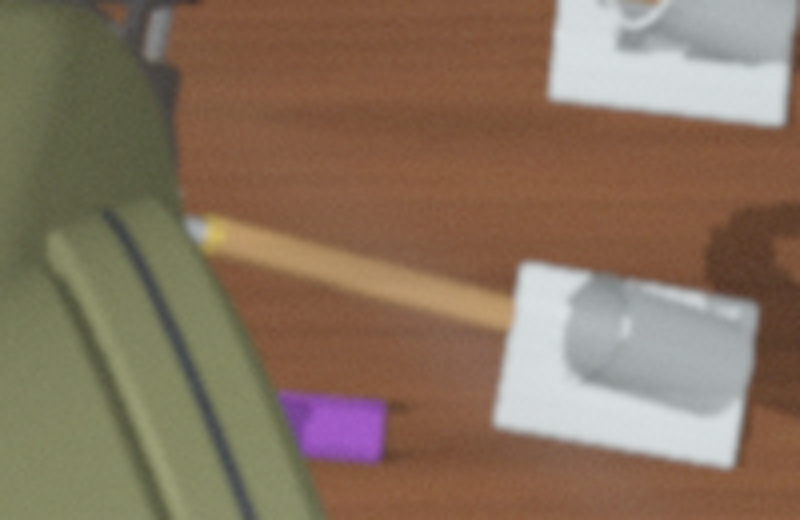

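```bash
python3 - <<'E'
from tri import *
from cell import robot
B=tri(dict(side=(284.5,207.7),top=(287.5,208.2)));N=tri(dict(side=(236.6,197.5),top=(213,188)))
d=N-B;print(B,N,np.linalg.norm(d),'el',np.degrees(np.arcsin(d[2]/np.linalg.norm(d))),'az',np.degrees(np.arctan2(d[1],d[0])))
az=np.radians(79.5);e=np.radians(35);a=np.array([np.cos(az)*np.cos(e),np.sin(az)*np.cos(e),np.sin(e)]);o=np.array([.4525,-.1869,.05]);l=np.cross([0,0,1],a);l/=np.linalg.norm(l);x=-np.cross(a,l)
q=B-o;print('cup coords z,lat,x',q@a,q@l,q@x,'l',l,'x',x)
T=robot.read_state()['ee_pos'];print('tcp-butt',T-B)
E
```

```text
[ 0.46631931 -0.08298385  0.1181345 ] [0.49031512 0.05353197 0.19741975] 0.15968255911953289 el 29.76989251599326 az 80.03078181602116
cup coords z,lat,x 0.12484100317522347 0.005349306017121043 0.004237745066537986 l [-0.98325491  0.18223553  0.        ] x [ 0.104526    0.56397185 -0.81915204]
tcp-butt [0.03457205 0.18195012 0.11213075]
```

```bash
python3 go.py .502 .0756 .2194 79.5; python3 go.py .4961 .0434 .1964 79.5
```

```text
t 15.47 pos [0.5009 0.099  0.2303] xaz 80.44 tilt 4.25 q [-0.13  0.59 -0.31  1.89  0.34  0.76 -0.82] F [-0.3  0.8  0.3] open 0.0294
tool cm [-2.2   0.5   1.25]
twist 0.016
t 15.47 pos [0.5009 0.099  0.2303] xaz 80.44 tilt 4.25 q [-0.13  0.59 -0.31  1.89  0.34  0.76 -0.82] F [-0.3  0.8  0.3] open 0.0294
tool cm [-5.29  0.47  3.79]
twist 0.016
```

Emit:
{"op": "move_arm", "data": {
  "targets": [
    [-1.1, 0.25, 0.6, 0.016],
    [-1.1, 0.25, 0.65, 0],
    [-1.0, 0, 0.8, 0],
    [-1.0, 0, 0.8, 0],
    [-1.0, 0, 0.8, 0],
    [0, 0, 0, 0]
  ]
}}

```text
time: 15.97
ee_pos: [0.4974, 0.0443, 0.1916]
orientation: [0.021, 0.767, 0.641, -0.029]
ft_force: [-0.2, 0.1, -0.2]
opening: 0.0293
```

```bash
python3 go.py .4961 .0434 .1964 79.5;python3 go.py .488 0.0 .1654 79.5;  python3 - <<'E'
from cell import robot, cams
from h import *
for n in('side','top'):
    p,d=cams.snapshot(n); cv2.imwrite(f'pics/{n}8.png',p); np.save(f'{n}8.npy',d)
a=cv2.imread('pics/side8.png')[120:270,100:340];cv2.imwrite('pics/c8s.png',cv2.resize(a,None,fx=3.33,fy=3.33,interpolation=2))
a=cv2.imread('pics/top8.png')[130:260,160:360];cv2.imwrite('pics/c8t.png',cv2.resize(a,None,fx=4,fy=4,interpolation=2))
E
```

```text
t 15.97 pos [0.4974 0.0443 0.1916] xaz 79.8 tilt 4.08 q [-0.05  0.63 -0.28  1.97  0.39  0.63 -0.78] F [-0.2  0.1 -0.2] open 0.0293
tool cm [-0.15 -0.12 -0.47]
twist 0.005
t 15.97 pos [0.4974 0.0443 0.1916] xaz 79.8 tilt 4.08 q [-0.05  0.63 -0.28  1.97  0.39  0.63 -0.78] F [-0.2  0.1 -0.2] open 0.0293
tool cm [-4.33 -0.13  2.94]
twist 0.005
```

View pics/c8s.png

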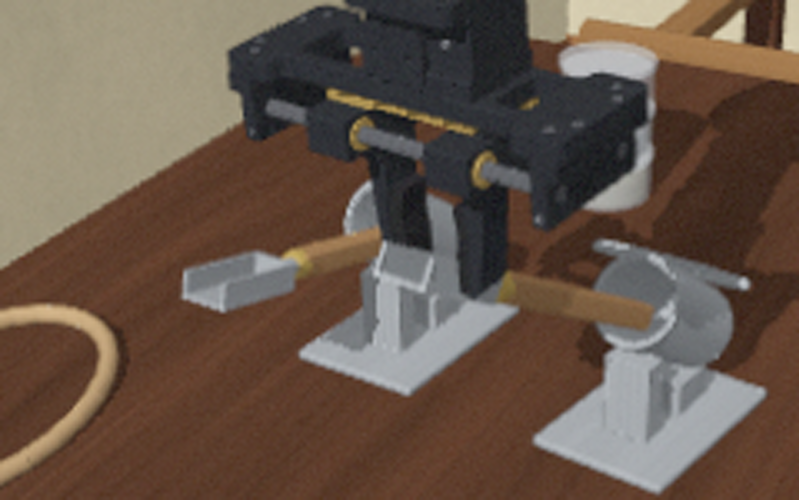

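View pics/c8t.png

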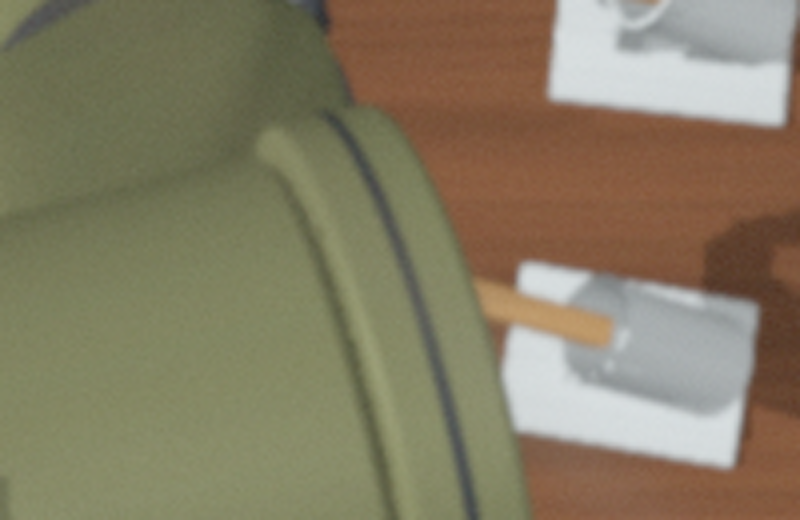

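```bash
cat > cupc.py <<'E'
from tri import *
az=np.radians(79.5);e=np.radians(35);a=np.array([np.cos(az)*np.cos(e),np.sin(az)*np.cos(e),np.sin(e)]);o=np.array([.4525,-.1869,.05]);l=np.cross([0,0,1],a);l/=np.linalg.norm(l);x=-np.cross(a,l)
def cc(B): q=np.asarray(B)-o;return q@a,q@l,q@x
E
python3 - <<'E'
from cupc import *
B=tri(dict(side=(295.2,216.1),top=(312.5,212.7)));print(B,cc(B))
from cell import robot
print(robot.read_state()['ee_pos']-B)
E
```

```text
[ 0.46436784 -0.13513419  0.07424752] (np.float64(0.057373428773467086), np.float64(-0.0022355435248183116), np.float64(0.010572547405887011))
[0.03431615 0.18230724 0.1186439 ]
```

Emit:
{"op": "move_arm", "data": {
  "targets": [
    [-0.8, 0, -0.2, 0],
    [-0.9, 0, 0.6, 0],
    [-0.9, 0, 0.6, 0],
    [-0.9, 0, 0.6, 0]
  ]
}}

```text
time: 16.4
ee_pos: [0.4951, 0.0144, 0.1801]
orientation: [0.021, 0.764, 0.645, -0.023]
ft_force: [-0.9, 0.3, -1.3]
opening: 0.0292
```

```bash
python3 go.py .488 -0.004 .173 79.5;  python3 - <<'E'
from cell import robot, cams
from h import *
for n in('side','top'):
    p,d=cams.snapshot(n); cv2.imwrite(f'pics/{n}9.png',p); np.save(f'{n}9.npy',d)
a=cv2.imread('pics/side9.png')[120:270,100:340];cv2.imwrite('pics/c9s.png',cv2.resize(a,None,fx=3.33,fy=3.33,interpolation=2))
E
```

```text
t 16.4 pos [0.4951 0.0144 0.1801] xaz 80.31 tilt 3.55 q [ 0.01  0.64 -0.27  2.01  0.42  0.57 -0.74] F [-0.9  0.3 -1.3] open 0.0292
tool cm [-1.89 -0.39  0.82]
twist 0.014
```

View pics/c9s.png

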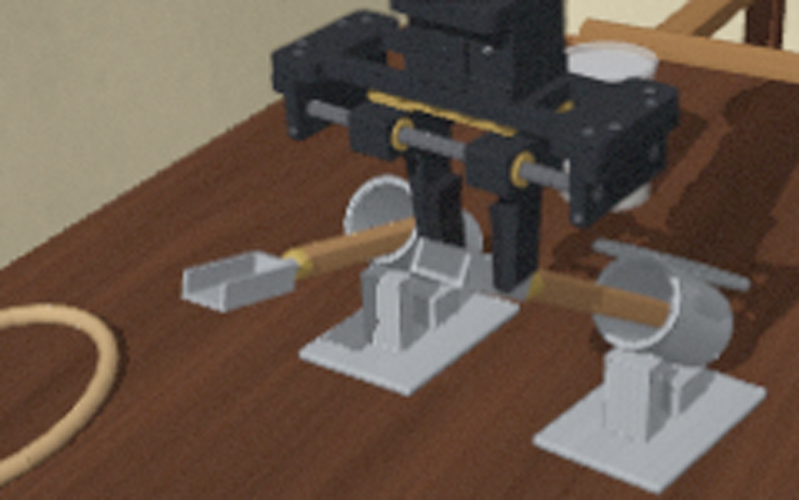

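The handle now runs into the bore (crop 670,310), clear of the lip. Continue.

Emit:
{"op": "move_arm", "data": {
  "targets": [
    [-0.7, -0.2, 0.4, 0.014],
    [-0.7, -0.1, 0.4, 0],
    [-0.5, 0, 0.3, 0]
  ]
}}

```text
time: 16.75
ee_pos: [0.4873, -0.0066, 0.1691]
orientation: [0.021, 0.77, 0.638, -0.023]
ft_force: [-0.4, 0.5, -0.4]
opening: 0.0295
```

```bash
python3 go.py .488 -0.004 .173 79.5;  python3 - <<'E'
from cell import robot, cams
from h import *
for n in('side',):
    p,d=cams.snapshot(n); cv2.imwrite(f'pics/{n}10.png',p); np.save(f'{n}10.npy',d)
a=cv2.imread('pics/side10.png')[120:270,100:340];cv2.imwrite('pics/c10s.png',cv2.resize(a,None,fx=3.33,fy=3.33,interpolation=2))
E
```

```text
t 16.75 pos [ 0.4873 -0.0066  0.1691] xaz 79.31 tilt 3.6 q [ 0.04  0.65 -0.26  2.04  0.44  0.53 -0.74] F [-0.4  0.5 -0.4] open 0.0295
tool cm [ 0.24  0.02 -0.41]
twist -0.003
```

View pics/c10s.png

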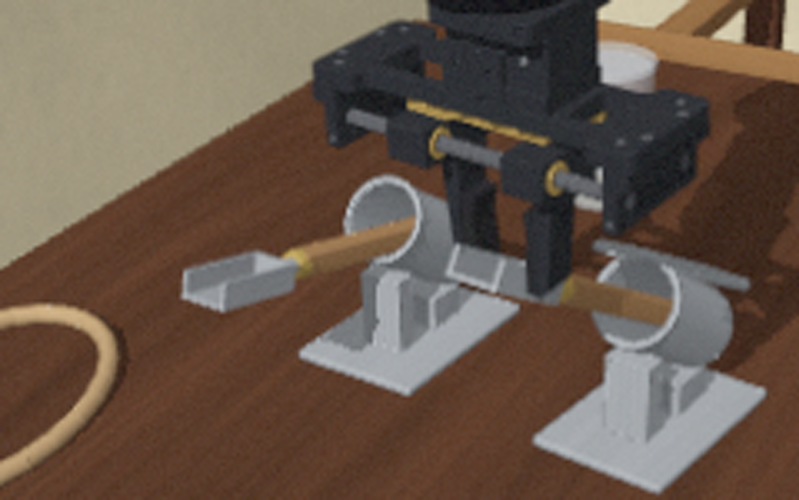

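Emit:
{"op": "move_arm", "data": {
  "targets": [
    [-0.4, 0, 0.2, 0],
    [-0.4, 0, 0.2, 0]
  ]
}}

```text
time: 16.97
ee_pos: [0.4865, -0.0141, 0.1653]
orientation: [0.021, 0.77, 0.638, -0.022]
ft_force: [0.3, 11.3, 6.6]
opening: 0.0296
```

```bash
python3 go.py .488 -0.004 .173 79.5
```

```text
t 16.97 pos [ 0.4865 -0.0141  0.1653] xaz 79.28 tilt 3.42 q [ 0.05  0.66 -0.25  2.05  0.44  0.51 -0.73] F [ 0.3 11.3  6.6] open 0.0296
tool cm [ 0.97 -0.04 -0.83]
twist -0.004
```

Butt seated on the floor (13 N along the cup axis). Now I'll ease the grip and lower the head until the handle lies on the lower lip.

Emit:
{"op": "move_arm", "data": {
  "targets": [
    [0.2, 0, 0.6, 0],
    [0.25, 0, 0.6, 0],
    [0.25, 0, 0.6, 0],
    [0.25, 0, 0.6, 0],
    [0.2, 0, 0.6, 0]
  ],
  "force": 6
}}

```text
time: 17.38
ee_pos: [0.4918, 0.0009, 0.1342]
orientation: [0.02, 0.769, 0.639, -0.016]
ft_force: [-0.1, 3.1, 2.4]
opening: 0.0301
```

```bash
python3 go.py;  python3 - <<'E'
from cell import robot, cams
from h import *
for n in('side',):
    p,d=cams.snapshot(n); cv2.imwrite(f'pics/{n}11.png',p); np.save(f'{n}11.npy',d)
a=cv2.imread('pics/side11.png')[120:270,100:340];cv2.imwrite('pics/c11s.png',cv2.resize(a,None,fx=3.33,fy=3.33,interpolation=2))
E
```

```text
t 17.38 pos [0.4918 0.0009 0.1342] xaz 79.43 tilt 2.94 q [ 0.    0.71 -0.21  2.06  0.47  0.43 -0.78] F [-0.1  3.1  2.4] open 0.0301
```

View pics/c11s.png

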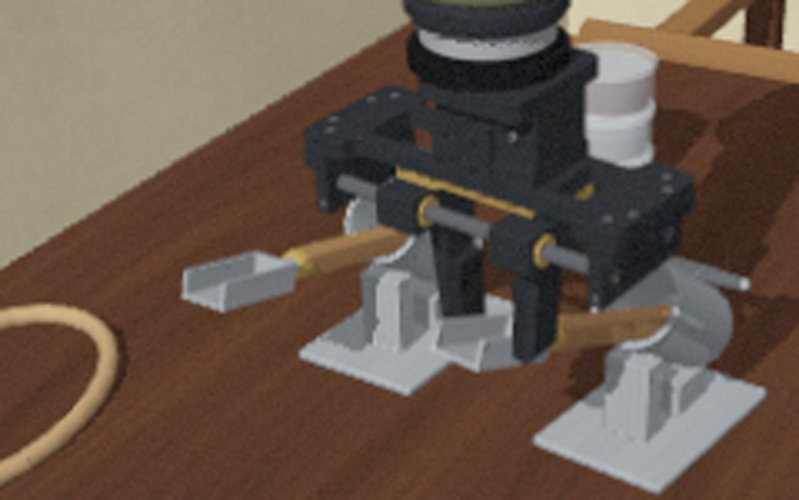

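Emit:
{"op": "move_arm", "data": {
  "targets": [
    [0, 0, 0.4, 0],
    [-0.4, 0, 0.15, 0],
    [-0.4, 0, 0.15, 0],
    [-0.3, 0, 0.1, 0]
  ],
  "force": 8
}}

```text
time: 17.77
ee_pos: [0.4931, 0.0006, 0.125]
orientation: [0.017, 0.765, 0.643, -0.008]
ft_force: [-0.6, 8.0, 4.6]
opening: 0.0304
```

```bash
python3 go.py;  python3 - <<'E'
from cell import robot, cams
from h import *
for n in('side',):
    p,d=cams.snapshot(n); cv2.imwrite(f'pics/{n}12.png',p); np.save(f'{n}12.npy',d)
a=cv2.imread('pics/side12.png')[120:270,100:340];cv2.imwrite('pics/c12s.png',cv2.resize(a,None,fx=3.33,fy=3.33,interpolation=2))
E
```

```text
t 17.77 pos [0.4931 0.0006 0.125 ] xaz 80.08 tilt 2.2 q [ 0.01  0.73 -0.21  2.07  0.49  0.39 -0.77] F [-0.6  8.   4.6] open 0.0304
```

View pics/c12s.png

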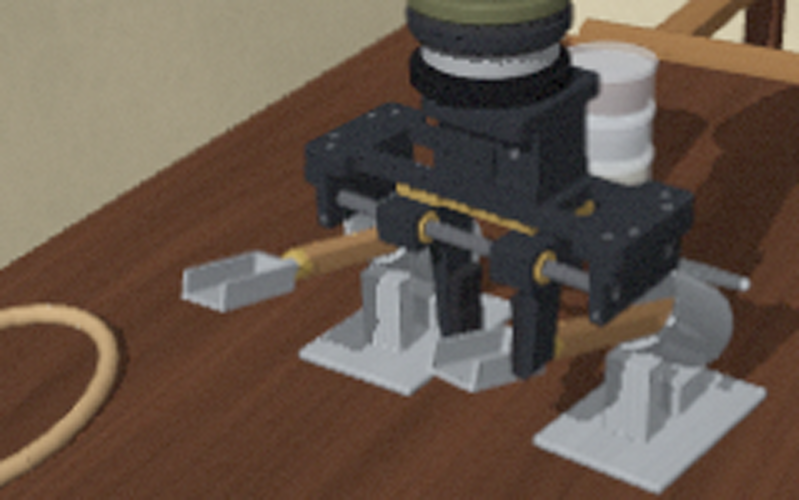

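Seated with 9 N on the floor, same slope as the neighbour. Release and retreat upward.

Emit:
{"op": "move_arm", "data": {
  "targets": [
    [0, 0, 0, 0],
    [0, 0, 0, 0],
    [0, 0, 0, 0],
    [0, 0, 0, 0],
    [0, 0, -1, 0],
    [0, 0, -2, 0],
    [0, 0, -3, 0],
    [0, 0, -3, 0],
    [0, 0, -3, 0],
    [2, 0, -2, 0],
    [3, 0, 0, 0],
    [3, 0, 0, 0],
    [3, 0, 0, 0],
    [3, 0, 0, 0],
    [3, 0, 0, 0],
    [0, 0, 0, 0]
  ],
  "claw": 0.4
}}

```text
time: 19.15
ee_pos: [0.5205, 0.1604, 0.2582]
orientation: [0.021, 0.773, 0.633, -0.022]
ft_force: [0.1, 0.9, 1.5]
opening: 0.0616
```

```bash
python3 go.py;  python3 - <<'E'
from cell import robot, cams
from h import *
for n in('side','top'):
    p,d=cams.snapshot(n); cv2.imwrite(f'pics/{n}13.png',p); np.save(f'{n}13.npy',d)
a=cv2.imread('pics/side13.png')[120:270,100:340];cv2.imwrite('pics/c13s.png',cv2.resize(a,None,fx=3.33,fy=3.33,interpolation=2))
a=cv2.imread('pics/top13.png')[80:260,180:380];cv2.imwrite('pics/c13t.png',cv2.resize(a,None,fx=3.33,fy=3.33,interpolation=2))
E
```

```text
t 19.15 pos [0.5205 0.1604 0.2582] xaz 78.6 tilt 3.46 q [-0.2   0.59 -0.35  1.77  0.32  0.87 -0.91] F [0.1 0.9 1.5] open 0.0616
```

View pics/c13s.png

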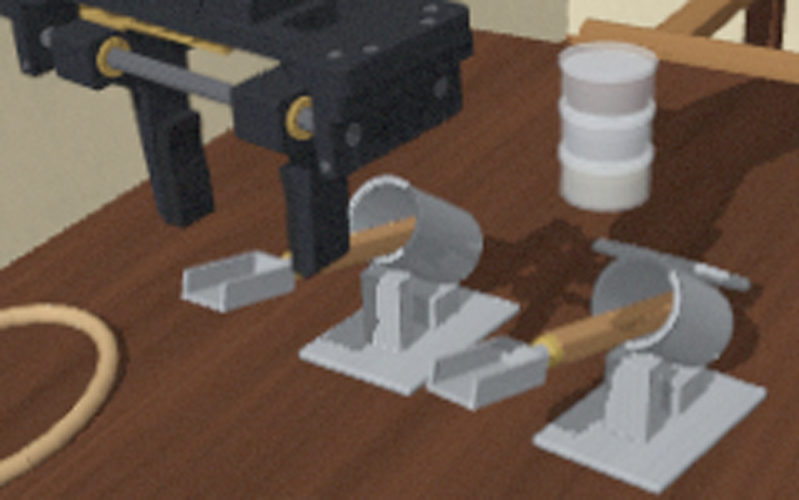

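View pics/c13t.png

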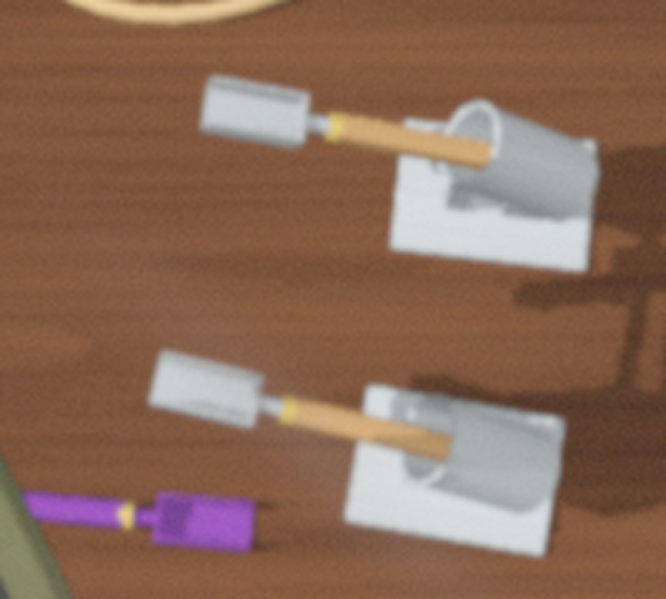

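```bash
python3 - <<'E'
from cupc import *
f=3.33
N=tri(dict(side=(100+548/f,120+349/f),top=(180+289/f,80+410/f)));H=tri(dict(side=(100+455/f,120+381/f),top=(180+157/f,80+378/f)))
d=N-H;L=np.linalg.norm(d);d/=L
print(N,H,L,'el',np.degrees(np.arcsin(-d[2])),'az',np.degrees(np.arctan2(-d[1],-d[0])))
for B in (H+.24*d, N+.157*d): print('butt',B,cc(B),np.linalg.norm(B-o))
print('mid',cc(H+.12*d))
E
```

```text
[ 0.48313377 -0.04157417  0.09895609] [0.49849861 0.03560202 0.11797289] 0.08095604753084394 el 13.58589100566842 az 78.74033055209192
butt [ 0.45294844 -0.19319233  0.06159623] (np.float64(0.0016502060996236494), np.float64(-0.0015876199112145562), np.float64(-0.013000895363144907)) 0.013201022589070997
butt [ 0.45333637 -0.19124381  0.06207636] (np.float64(0.0035529131792298306), np.float64(-0.0016139610650079004), np.float64(-0.012254736124776585)) 0.012861050496223497
mid (np.float64(0.11335772033894394), np.float64(-0.003134103258015397), np.float64(0.03080594944140724))
```

```bash
python3 go.py; python3 -c "
from cell import robot; print(robot.finish_job())"
```

```text
t 19.25 pos [0.5199 0.154  0.2579] xaz 78.3 tilt 3.82 q [-0.2   0.59 -0.34  1.77  0.32  0.87 -0.91] F [ 0.1 -0.5  0.2] open 0.0619
the job is handed in; nothing more can be done
None
```

The scoop is back in its own cup, handle first with the steel head out, and I handed the job in at 19.3 s of the 43 s allowed. The hand-in gave no verdict.

**What I did:** I pulled the scoop out by its handle, turned it half round in the air and laid it on the table. I then took it by the head with a light grip so the butt drooped to about 29°. I slid the butt into the cup until the floor pushed back with about 13 N. Finally I lowered the handle onto the lower lip, let go and backed off.

**Last checks:**

| Check | Measured | Required |
|---|---|---|
| Butt above the cup floor | 2–4 mm | under 20 mm |
| Butt from the floor's centre | about 13 mm | under 32 mm |
| Middle of the scoop along the cup axis | 113 mm | over 90 mm |

- **Slope and clearance:** the scoop lies at about 14°, and the gripper was clear of everything with no force on the wrist.
- **Measured by eye:** the butt is hidden in the cup, so its position is worked out from the head and neck seen in the two fixed cameras.
- **Spare and purple scoops:** they look unmoved in the pictures. I did not measure the spare's position separately.
- **Tool tilt:** the tool drifted up to about 5° off vertical during the turn. It did no harm, and no check failed or disagreed.

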